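Centre the footed sample tube on the balance pan and start the weighing

ROBOT

A 6-joint arm with a two-finger parallel gripper is mounted at the origin on the work surface. World frame = base frame: x ahead of the robot, y to its left, z up, the work surface at z = 0. Lengths are in m, angles in rad, forces in N, time in s.
With the tool pointing down it reaches from about 0.35 to 0.775 m from the base axis. Payload 5.5 kg.
Tool frame: the origin (TCP) lies midway between the tips of the shut fingers; the grasp point (between the pads) lies 19 mm behind it; z points along the fingers, x is the direction in which the jaws open and shut, and the axes are right-handed (so a half turn about z gives the same grasp; the last joint's range is limited). The gripper opens to 85 mm and grips with 20 to 120 N. Pads are 22 mm wide; open, the fingers measure 114 mm over their backs; the gripper's body (76 mm by 85 mm) begins 54 mm behind the grasp point. The pads swing forward as they close: fully open they stand 13 mm farther back than shut.
Start: joints at [1.159, 0.313, 0.046, 1.304, 0, 1.431], TCP at [0.154, 0.554, 0.231] pointing down, gripper open.
Joint ranges: [-2.76, 2.76], [-0.86, 1.69], [-1.03, 1.26], [-2.2, 2.34], [-1.47, 1.5], [-3.14, 3.14]. Speed limits (rad/s): [2.57, 2.57, 3.14, 3.14, 3.14, 3.14].

INTERFACE

Orientations are given as a unit quaternion [w, x, y, z].
In Python, from workcell import env gives the robot as it stands.
- The arm moves only by the tool servo_tool, never from a script. Its argument "targets" is a list of rows, each an object with "xyz": the shift along the tool's x, y, z in m, a list of three; "twist": the turn, a rotation vector about the tool's x, y, z in rad, a list of three; "jaw": the opening, from 0 (shut) to 1 (fully open). A call has 1 to 12 rows; each row is the pose to reach, as a shift and turn from the pose commanded when the call began, along the tool's axes at that moment; what a row does not reach only later rows make up. A row lasts 1/12 s, in which the tool goes at most 41.7 mm and 7.16 degrees, less where a joint would pass 70% of its speed; a pose out of reach is approached as far as the arm can. A call with a gripper value outside its range is refused whole. The fingers move at their own pace and stop on an object; "squeeze" is the grip in N (left out, the last holds). Time passes only in rows, so rows that repeat a pose let the fingers close. It gives the time, the measured TCP pose, the force and the opening at its end, in the units of the state.
- env.get_state(): the state, without advancing time (a new reading comes with each control period).
- env.read_camera(name): name is "side" or "top"; returns a dict with "color" (400x640x3 uint8, red, green, blue), "depth" (400x640 float32, m along the optical axis (not along the pixel's ray), 0 where there is no reading), "fx", "fy", "cx", "cy" (pixels), "eye" and "attitude" of the camera in the world. Camera axes: x right, y down, z forward; pixel columns grow to the right and rows downward; lengths in m; the calibration is good to about 2 mm. A picture is of the moment at which its call begins.
- env.hand_in(): hands the job in, once; it reports no verdict.
The state is a dict: "clock": time; "joint_pos": joint angles; "qvel": joint speeds; "tau": joint torques, N m; "tcp_pos": TCP position; "orientation": TCP orientation; "wrist_force": force on the tool from outside, world axes, zero at the start; "ft_torque": the same for the moment, N m; "finger_gap": finger opening in m.
Only numpy, scipy, OpenCV 4.12 (cv2) and the standard library are available. Lean on these libraries where they do the work, as an engineer would, in place of code of your own. Each camera call takes 0.05 s, during which the arm holds its last target. There are 200 camera calls.

TASK

The purple-capped tube in its little orange foot stands off-centre on the balance's round pan. Without gripping or lifting it, nudge it low down with light taps or pushes of a fingertip until the whole orange foot stands inside the black ring on the pan, upright and at rest. Only then press the green button on the balance all the way down and let it go again; do not tip the tube over or push it off the pan, and leave the other things on the bench where they are.

Things in the scene. Friction and masses are not known exactly. Their poses are not given: they have to be found in the camera images.
- tube: White sample tube, purple cap, set in an orange foot: 64 mm tall, 40-75 g, 16-24 mm off-centre on the pan in any direction. Origin: centre of underside, z up. Foot 32 mm in diameter from 4 to 14 mm up, 26 mm below that; tube 15 mm, cap 19 mm (49-64 mm up). Wobbly: slides (friction 0.5-0.7) if pushed on the foot, fingertip 6 mm over the pan; topples if pushed high. Over 5 N or 0.5 rad of lean is too rough.
- pan_center (a point): Centre of the flat top of the round aluminium pan (84 mm in diameter, fixed, 64 mm above the table, 14 mm above the housing round it), z up. A black ring is printed round this point, inner diameter 44 mm, outer 49 mm: the foot is wholly inside it when its centre is less than 6 mm from this point.
- balance: White bench balance, fixed. Origin on the table under the pan's centre; x away from its front, y to its left, z up. Housing x = -160 to 70, y = -100 to 100 mm; 50 mm high for x above -70 mm, 40 mm high in front of that, where a display (left) and the button (right) lie.
- start_button_top (a point): Centre of the top face of the green push button (24 mm in diameter) on the front right of the balance, at x = -110, y = -55 mm in the balance's frame; its top stands 62 mm above the table. It is pressed straight down, and moves with the button.
- start_button (a joint): Travel of the green button in m: 0 up, 0.006 fully down (about 4 N, it springs back). It counts as pressed above 0.004.
- green_tube: Bystander: the same kind of tube, with a green cap in a grey foot, 64 mm tall, 32 mm in diameter, standing on the table near the balance. Origin at the centre of its underside.
- pot: Bystander: white sample pot with a yellow lid, 62 mm in diameter, 66 mm tall, on the table near the balance. Origin at the centre of its underside.
- weight: Bystander: brass check weight with a knob, 38 mm in diameter, 52 mm tall, on the table near the balance. Origin at the centre of its underside.
- marker: Bystander: white marker pen with a blue cap, 125 mm long along its x (from -43 to +83 mm), 14 mm thick, lying on the table to the robot's left. Origin on its underside.
- timer: Bystander: small orange bench timer with a grey display, 60 x 70 x 24 mm, on the table to the robot's right. Origin at the centre of its underside.
There are look-alikes about, which are no part of the job. There is more than one size of the tube; the one meant has the size given above.

How it is judged:
On the way, in this order (a step that is already met when the one before it is completed fails the run):
1. the tube stands upright and at rest, untouched, with its foot inside the ring (horizontal distance between tube and pan_center below 0.006 m and z of tube in the frame of pan_center between -0.004 and 0.004 m and angle between tube's own z axis and vertical below 0.08 rad and linear speed of tube below 0.01 m/s and contact force between each of the arm, the fingers and tube below 0.05 N), for 0.3 s.
2. the green button is pressed down (value of joint start_button above 0.004 m), for 0.05 s.
At the end, for the whole second after the job is handed in: The tube stands on the pan, upright (within 0.08 rad) and at rest, its axis within 6 mm of the pan's centre (foot wholly inside the ring); the green button has been pressed (more than 4 mm) after that and is up again; the other things are within 15 mm of where they stood (horizontal distance between tube and pan_center below 0.006 m and z of tube in the frame of pan_center between -0.004 and 0.004 m and angle between tube's own z axis and vertical below 0.08 rad and linear speed of tube below 0.01 m/s and value of joint start_button below 0.0015 m and distance of each of green_tube, pot, weight, marker, timer from where it was at the start of the episode below 0.015 m); the robot touches nothing.
It fails at once if the tube is tipped (leaning more than 0.5 rad) (angle between tube's own z axis and vertical above 0.5 rad).
It fails at once if the tube is knocked off the pan or lifted from it (z of tube in the frame of pan_center below -0.008 m or z of tube in the frame of pan_center above 0.01 m).
It fails at once if the tube is hit, squeezed or pressed with more than 5 N (contact force between any of the fingers, the arm and tube above 5 N).
It fails at once if the button is pressed while the tube is not centred (value of joint start_button above 0.003 m and horizontal distance between tube and pan_center above 0.0065 m).
It fails at once if a bystander is moved by more than 15 mm (distance of any of green_tube, pot, weight, marker, timer from where it was at the start of the episode above 0.015 m).
It also fails if it takes over 48 s, if anything falls off the work surface, if the arm or the gripper's body presses on something with over 40 N, if the wrist force passes 120 N, or if a joint passes its speed limit or range.

## Working session

There is one attempt and no reset: what is moved stays moved. The work goes in short steps, Python scripts to look and compute and a tool call to move; the robot and the scene stay as the last step left them, time stands still between calls to the robot, and variables do not carry over. Pictures are saved under pics/ and viewed, about 8 in all and at most 12, crops included, and the job is handed in when it is done.

Besides the shell and the picture viewer there is one more tool, called after "Call:" as name([rows], argument=value, ...), one row to a line, values as JSON. servo_tool: Moves the arm, as the interface text tells. Its arguments: {"type":"object","properties":{"targets":{"type":"array","items":{"type":"object","properties":{"xyz":{"type":"array","items":{"type":"number"}},"twist":{"type":"array","items":{"type":"number"}},"jaw":{"type":"number"}}}},"squeeze":{"type":"number"}},"required":["targets"]}

```bash
mkdir -p pics; cat > h.py <<'E'
import numpy as np, cv2
from scipy.spatial.transform import Rotation as R
from workcell import env
def look(n,save=None):
    c=env.read_camera(n)
    if save: cv2.imwrite('pics/'+save,c['color'][:,:,::-1])
    return c
def rot(q): return R.from_quat([q[1],q[2],q[3],q[0]]).as_matrix()
def A(c):
    a=np.array(c['attitude']); return rot(a) if a.size==4 else a.reshape(3,3)
def plane(c,u,v,z):
    d=A(c)@np.array([(u-c['cx'])/c['fx'],(v-c['cy'])/c['fy'],1]); e=np.array(c['eye'])
    return e+d*(z-e[2])/d[2]
def proj(c,p):
    q=A(c).T@(np.array(p)-c['eye']); return c['fx']*q[0]/q[2]+c['cx'],c['fy']*q[1]/q[2]+c['cy']
E
python3 - <<'E'
from h import *
a=look('top','t0.png');b=look('side','s0.png')
for c in(a,b):print(c['eye'],c['attitude'],c['fx'],c['cx'],c['cy'])
s=env.get_state();print(s)
E
```

```text
[0.40421605 0.01230223 1.31095464] [ 0.04612633 -0.70534445  0.70582552 -0.04660373] 509.4570476680207 327.80164887653973 205.69615611658182
[0.41892708 1.07568045 0.7194935 ] [ 0.02841465 -0.04606182  0.87198518 -0.48653135] 459.03448170406364 324.08046767699244 196.38399293706377
{'clock': 0.1, 'joint_pos': array([1.15940067e+00, 3.13921678e-01, 4.50708957e-02, 1.30357318e+00,
       1.22796818e-05, 1.43121340e+00]), 'qvel': array([-0.00081263, -0.00249828,  0.00203438, -0.00011632, -0.00122353,
        0.00064908]), 'tau': array([ 3.94384173e-03, -4.81724060e+01,  2.99246138e+01,  1.26741134e-02,
       -5.19278402e-06, -9.83311054e-06]), 'tcp_pos': array([0.15418799, 0.55347066, 0.23049121]), 'orientation': array([ 3.91864217e-04,  7.96390992e-01,  6.04781552e-01, -7.13288758e-04]), 'wrist_force': array([0.69395708, 0.1614789 , 0.85470225]), 'ft_torque': array([0.03142234, 0.01286624, 0.05063764]), 'finger_gap': 0.08516464427453115}
```

View pics/t0.png

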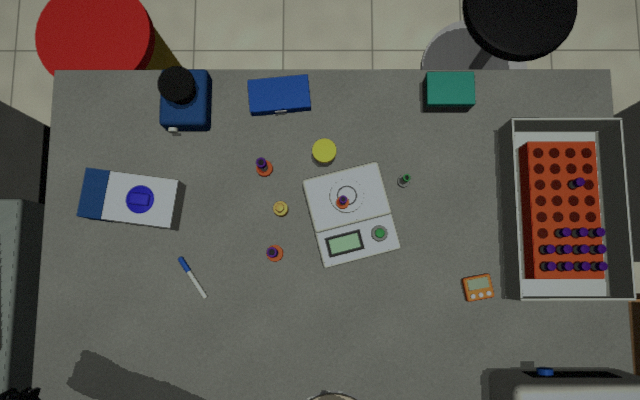

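View pics/s0.png

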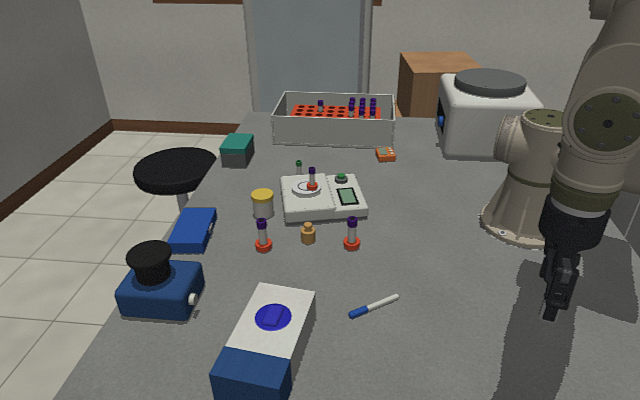

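The top view shows the balance at about (350,215), the pan at (347,196), the target tube at (342,202) towards its front, and the green button at (379,233). There are look-alike tubes on the table at (264,167) and (274,253). The side view agrees: pan (308,188), tube (312,180).

```bash
cat >> h.py <<'E'
def masks(c):
    h=cv2.cvtColor(c['color'],cv2.COLOR_RGB2HSV).astype(int); H,S,V=h[...,0],h[...,1],h[...,2]
    return dict(orange=((H<14)|(H>174))&(S>140)&(V>90), purple=(H>118)&(H<160)&(S>80)&(V>30), green=(H>50)&(H<90)&(S>90)&(V>50))
def cen(m,box):
    u0,v0,u1,v1=box; v,u=np.nonzero(m[v0:v1,u0:u1])
    return (u.mean()+u0,v.mean()+v0,len(u)) if len(u) else None
E
python3 - <<'E'
from h import *
a=look('top');b=look('side')
g=lambda c,b:c['color'][b[1]:b[3],b[0]:b[2],::-1]
p=cv2.resize(g(a,(320,165,400,245)),None,fx=5,fy=5,interpolation=0)
q=cv2.resize(g(b,(275,155,355,235)),None,fx=5,fy=5,interpolation=0)
cv2.imwrite('pics/c1.png',np.hstack([p,q]))
for n,c,box in(('top',a,(320,175,375,220)),('side',b,(285,160,340,200))):
    m=masks(c)
    o=cen(m['orange'],box);pu=cen(m['purple'],box);print(n,o,pu)
    print(' foot',plane(c,*o[:2],.073), 'cap',plane(c,*pu[:2],.064+.06))
for n,c,box in(('top',a,(365,222,395,245)),('side',b,(325,165,355,188))):
    o=cen(masks(c)['green'],box);print(n,'btn',o,plane(c,*o[:2],.061))
w=(a['color'].min(2)>110).astype(np.uint8); w[:, :295]=0;w[:,405:]=0;w[:155]=0;w[275:]=0
w=cv2.morphologyEx(w,cv2.MORPH_CLOSE,np.ones((5,5)))
cs=cv2.findContours(w,0,1)[0];k=max(cs,key=cv2.contourArea)
bx=cv2.boxPoints(cv2.minAreaRect(k))
P=np.array([plane(a,*x,.046) for x in bx]);print(bx,P,[np.linalg.norm(P[i]-P[i-1]) for i in range(4)])
E
```

```text
top (np.float64(341.8392857142857), np.float64(204.28571428571428), 56) (np.float64(342.5526315789474), np.float64(199.6315789473684), 38)
 foot [ 0.57108329 -0.023017    0.073     ] cap [ 0.57526169 -0.02328891  0.124     ]
side (np.float64(311.24074074074076), np.float64(186.05555555555554), 54) (np.float64(311.5), np.float64(170.11111111111111), 36)
 foot [ 0.57664953 -0.01691513  0.073     ] cap [ 0.57481365 -0.01597617  0.124     ]
top btn (np.float64(379.4), np.float64(232.75384615384615), 65) [ 0.50204291 -0.11536882  0.061     ]
side btn (np.float64(340.94594594594594), np.float64(175.56756756756758), 37) [ 0.50045548 -0.1065843   0.061     ]
[[301.3363  179.95576]
 [377.4195  160.10799]
 [400.27258 247.71153]
 [324.1894  267.55933]] [[ 0.63668337  0.07806316  0.046     ]
 [ 0.6876491  -0.11445877  0.046     ]
 [ 0.46605996 -0.16810212  0.046     ]
 [ 0.41737342  0.02040102  0.046     ]] [np.float64(0.22676369945999164), np.float64(0.1991537072584924), np.float64(0.22798981715968747), np.float64(0.19468901839103883)]
```

View pics/c1.png

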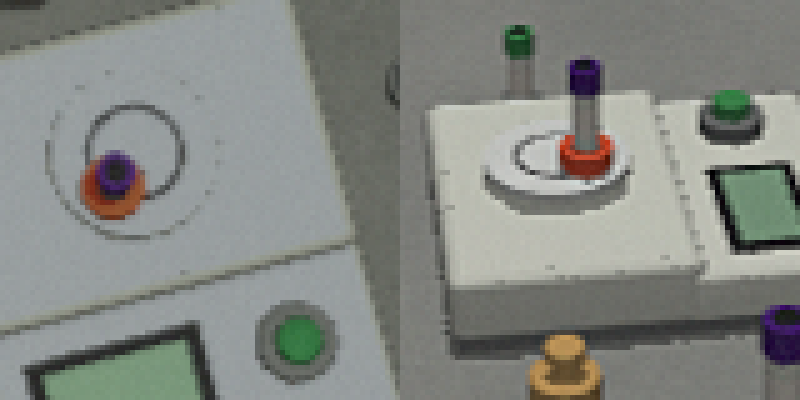

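```bash
cat >> h.py <<'E'
def totool(v):
    s=env.get_state(); return rot(s['orientation']).T@np.array(v)
E
python3 - <<'E'
from h import *
a=look('top')
print('ring',plane(a,346.6,194.7,.064),'foot',plane(a,342.1,201.9,.078),'captop',plane(a,342.7,198.9,.128),'capc',plane(a,342.55,199.63,.126))
rect=np.array([.5955,-.035]);
f=(plane(a,342.1,201.9,.078)+plane(a,342.7,198.9,.128))[:2]/2
r=plane(a,346.6,194.7,.064)[:2];d=r-f;L=np.linalg.norm(d);d/=L
s=env.get_state();st=f-d*.045
print(f,r,L,d,np.degrees(np.arctan2(d[1],d[0])),'start',st)
y=rot(s['orientation'])[:,1];print('tooly',y)
print('move',totool([*(st-s['tcp_pos'][:2]),0]))
print([round(x,4) for x in proj(a,[*rect,.064])])
E
```

```text
ring [ 0.59623726 -0.03516497  0.064     ] foot [ 0.57629129 -0.0235369   0.078     ] captop [ 0.57641917 -0.02352257  0.128     ] capc [ 0.57497723 -0.02322277  0.126     ]
[ 0.57635523 -0.02352973] [ 0.59623726 -0.03516497] 0.023036361697248254 [ 0.86307167 -0.50508147] -30.336761002833587 start [ 0.537517   -0.00080107]
tooly [ 9.63298882e-01 -2.68431081e-01 -1.35150139e-04]
move [-4.31270388e-01  5.18014310e-01  2.80067504e-04]
[np.float64(346.535), np.float64(194.9944)]
```

Call:
servo_tool([
  {"xyz": [-0.01,0.012,0],"twist": [0,0,0.01],"jaw": 0},
  {"xyz": [-0.03,0.036,0],"twist": [0,0,0.03],"jaw": 0},
  {"xyz": [-0.055,0.066,0],"twist": [0,0,0.05],"jaw": 0},
  {"xyz": [-0.08,0.096,0],"twist": [0,0,0.08],"jaw": 0},
  {"xyz": [-0.105,0.126,0],"twist": [0,0,0.1],"jaw": 0},
  {"xyz": [-0.13,0.156,0],"twist": [0,0,0.12],"jaw": 0},
  {"xyz": [-0.155,0.186,0],"twist": [0,0,0.14],"jaw": 0},
  {"xyz": [-0.18,0.216,0],"twist": [0,0,0.16],"jaw": 0},
  {"xyz": [-0.205,0.246,0],"twist": [0,0,0.18],"jaw": 0},
  {"xyz": [-0.23,0.276,0],"twist": [0,0,0.2],"jaw": 0},
  {"xyz": [-0.255,0.306,0],"twist": [0,0,0.22],"jaw": 0},
  {"xyz": [-0.28,0.336,0],"twist": [0,0,0.258],"jaw": 0},
])

```text
clock: 1.25
tcp_pos: [0.4035, 0.1922, 0.2315]
orientation: [-0.0, 0.868, 0.497, 0.0]
wrist_force: [0.9, 0.4, 0.2]
finger_gap: -0.0003
```

```bash
python3 - <<'E'
from h import *
s=env.get_state();R0=rot(s['orientation'])
print(s['clock'],s['tcp_pos'],s['joint_pos'],R0[:,1],s['finger_gap'])
print(totool(np.array([.5375,-.0008,s['tcp_pos'][2]])-s['tcp_pos']))
E
```

```text
1.25 [0.40352156 0.19224442 0.23149307] [ 2.64529933e-01  6.50824763e-02 -2.60759675e-01  1.24432652e+00
  1.80984008e-04  7.95416122e-01] [ 8.62358676e-01 -5.06297756e-01  3.10101319e-04] -0.0002802680069354977
[-9.86405729e-02  2.13275427e-01  9.42550349e-06]
```

Call:
servo_tool([
  {"xyz": [-0.012,0.027,0],"twist": [0,0,0],"jaw": 0},
  {"xyz": [-0.025,0.054,0],"twist": [0,0,0],"jaw": 0},
  {"xyz": [-0.037,0.081,0],"twist": [0,0,0],"jaw": 0},
  {"xyz": [-0.05,0.108,0],"twist": [0,0,0],"jaw": 0},
  {"xyz": [-0.062,0.135,0],"twist": [0,0,0],"jaw": 0},
  {"xyz": [-0.075,0.162,0],"twist": [0,0,0],"jaw": 0},
  {"xyz": [-0.087,0.185,0.02],"twist": [0,0,0],"jaw": 0},
  {"xyz": [-0.096,0.2,0.05],"twist": [0,0,0],"jaw": 0},
  {"xyz": [-0.0985,0.208,0.08],"twist": [0,0,0],"jaw": 0},
  {"xyz": [-0.0985,0.209,0.11],"twist": [0,0,0],"jaw": 0},
  {"xyz": [-0.0985,0.209,0.13],"twist": [0,0,0],"jaw": 0},
  {"xyz": [-0.0985,0.209,0.13],"twist": [0,0,0],"jaw": 0},
])

```text
clock: 2.25
tcp_pos: [0.5299, 0.0035, 0.0966]
orientation: [-0.003, 0.868, 0.497, -0.003]
wrist_force: [-1.0, 0.5, -0.4]
finger_gap: -0.0001
```

```bash
python3 - <<'E'
from h import *
b=look('side');a=look('top')
q=cv2.resize(b['color'][135:225,275:365,::-1],None,fx=4.4,fy=4.4,interpolation=0)
p=cv2.resize(a['color'][155:245,310:400,::-1],None,fx=4.4,fy=4.4,interpolation=0)
cv2.imwrite('pics/c2.png',np.hstack([p,q]))
s=env.get_state();print(s['tcp_pos'],s['wrist_force'],proj(b,s['tcp_pos']),cen(masks(b)['orange'],(285,160,340,205)))
E
```

```text
[0.53284599 0.00349432 0.10104066] [-0.50319122  0.06254998  0.15139693] (np.float64(326.0942047929584), np.float64(181.72872215063344)) (np.float64(311.4), np.float64(186.0), 55)
```

View pics/c2.png

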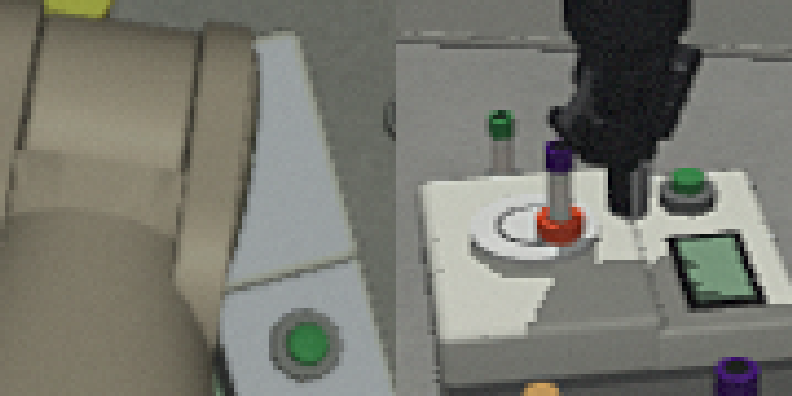

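The side view shows the shut fingertip beside the tube, with its tip at (625,215) in the crop. The tube is upright at (558,225), and the arm hides the pan from the top camera. I'll tilt slightly, lower and approach.

Call:
servo_tool([
  {"xyz": [0,0,0.005],"twist": [-0.06,0,0],"jaw": 0},
  {"xyz": [0,0,0.012],"twist": [-0.12,0,0],"jaw": 0},
  {"xyz": [0,0,0.02],"twist": [-0.12,0,0],"jaw": 0},
  {"xyz": [0,0,0.028],"twist": [-0.12,0,0],"jaw": 0},
  {"xyz": [0,0,0.0325],"twist": [-0.12,0,0],"jaw": 0},
  {"xyz": [0,0.004,0.0325],"twist": [-0.12,0,0],"jaw": 0},
  {"xyz": [0,0.008,0.0325],"twist": [-0.12,0,0],"jaw": 0},
  {"xyz": [0,0.011,0.0325],"twist": [-0.12,0,0],"jaw": 0},
  {"xyz": [0,0.014,0.0325],"twist": [-0.12,0,0],"jaw": 0},
  {"xyz": [0,0.016,0.0325],"twist": [-0.12,0,0],"jaw": 0},
  {"xyz": [0,0.016,0.0325],"twist": [-0.12,0,0],"jaw": 0},
  {"xyz": [0,0.016,0.0325],"twist": [-0.12,0,0],"jaw": 0},
])

```text
clock: 3.35
tcp_pos: [0.5474, -0.0048, 0.0688]
orientation: [0.052, 0.866, 0.496, 0.03]
wrist_force: [0.1, 0.0, 0.4]
finger_gap: 0.0001
```

```bash
cat >> h.py <<'E'
RING=np.array([.5962,-.0352])
def rep(png=None,s=None):
    b=look('side');m=masks(b);o=cen(m['orange'],(285,160,340,205));p=cen(m['purple'],(285,150,340,182))
    st=env.get_state();t=st['tcp_pos'];d=np.array([.863,-.505]);n=np.array([-d[1],d[0]])
    print('t',st['clock'],'tcp',t.round(4),'F',st['wrist_force'].round(2),'to ring: along',((RING-t[:2])@d).round(4),'lat',((RING-t[:2])@n).round(4))
    print('orange',np.round(o,2),'purple',np.round(p,2) if p else p)
    if o and p: print('foot shift from start',(plane(b,*o[:2],.073)-plane(b,311.3,186.03,.073)).round(4)[:2],'cap shift',(plane(b,*p[:2],.124)-plane(b,311.5,170.11,.124)).round(4)[:2])
    if png: cv2.imwrite('pics/'+png,cv2.resize(b['color'][145:215,270:350,::-1],None,fx=7,fy=7,interpolation=0))
E
python3 - <<'E'
from h import *
rep('c3.png')
E
```

```text
t 3.4 tcp [ 0.5472 -0.0047  0.0688] F [ 0.42 -0.59  0.23] to ring: along 0.0577 lat -0.0015
orange [311.72 185.97  61.  ] purple [309.5 167.    2. ]
foot shift from start [-0.0011 -0.0005] cap shift [ 0.0079 -0.0173]
```

View pics/c3.png

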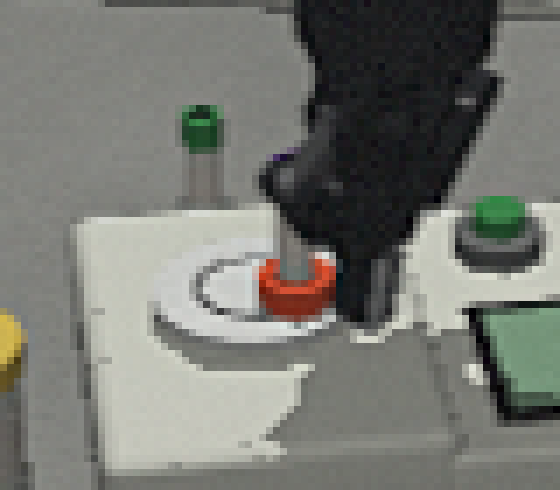

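Call:
servo_tool([
  {"xyz": [0,0.002,0.0002],"twist": [0,0,0],"jaw": 0},
  {"xyz": [0,0.004,0.0005],"twist": [0,0,0],"jaw": 0},
  {"xyz": [0,0.0055,0.0007],"twist": [0,0,0],"jaw": 0},
  {"xyz": [0,0.007,0.0008],"twist": [0,0,0],"jaw": 0},
  {"xyz": [0,0.0085,0.001],"twist": [0,0,0],"jaw": 0},
  {"xyz": [0,0.01,0.0012],"twist": [0,0,0],"jaw": 0},
  {"xyz": [0,0.0115,0.0014],"twist": [0,0,0],"jaw": 0},
  {"xyz": [0,0.013,0.0016],"twist": [0,0,0],"jaw": 0},
  {"xyz": [0,0.014,0.0017],"twist": [0,0,0],"jaw": 0},
  {"xyz": [0,0.014,0.0017],"twist": [0,0,0],"jaw": 0},
  {"xyz": [0,0.014,0.0017],"twist": [0,0,0],"jaw": 0},
])

```text
clock: 4.32
tcp_pos: [0.5596, -0.0119, 0.0688]
orientation: [0.052, 0.866, 0.496, 0.03]
wrist_force: [0.0, -0.4, 0.4]
finger_gap: 0.0004
```

```bash
python3 - <<'E'
from h import *
rep('c4.png')
E
```

```text
t 4.3667 tcp [ 0.5596 -0.0119  0.0688] F [ 0.32 -0.1   0.01] to ring: along 0.0434 lat -0.0016
orange [308.93 186.02  41.  ] purple None
```

View pics/c4.png

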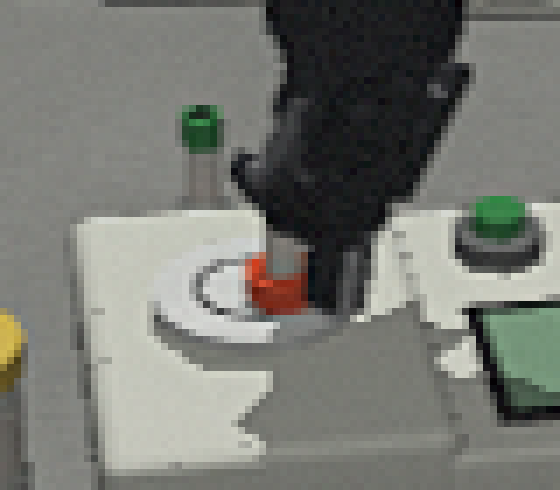

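The tube is upright. The foot's left edge has moved from 258 to 246 in the crop, about 4–5 mm. I'll push on 14 mm, then back off and rise out of the way.

Call:
servo_tool([
  {"xyz": [0,0.001,0.0001],"twist": [0,0,0],"jaw": 0},
  {"xyz": [0,0.0025,0.0003],"twist": [0,0,0],"jaw": 0},
  {"xyz": [0,0.004,0.0005],"twist": [0,0,0],"jaw": 0},
  {"xyz": [0,0.0055,0.0007],"twist": [0,0,0],"jaw": 0},
  {"xyz": [0,0.007,0.0008],"twist": [0,0,0],"jaw": 0},
  {"xyz": [0,0.0085,0.001],"twist": [0,0,0],"jaw": 0},
  {"xyz": [0,0.01,0.0012],"twist": [0,0,0],"jaw": 0},
  {"xyz": [0,0.0115,0.0014],"twist": [0,0,0],"jaw": 0},
  {"xyz": [0,0.013,0.0016],"twist": [0,0,0],"jaw": 0},
  {"xyz": [0,0.014,0.0017],"twist": [0,0,0],"jaw": 0},
  {"xyz": [0,0.014,0.0017],"twist": [0,0,0],"jaw": 0},
])

```text
clock: 5.28
tcp_pos: [0.5719, -0.0191, 0.0688]
orientation: [0.052, 0.866, 0.496, 0.03]
wrist_force: [-0.1, 0.1, 0.0]
finger_gap: 0.0
```

```bash
python3 - <<'E'
from h import *
rep()
E
```

```text
t 5.3333 tcp [ 0.5718 -0.0191  0.0688] F [-0.62 -0.78  0.2 ] to ring: along 0.0292 lat -0.0016
orange [304.83 184.02  42.  ] purple None
```

Call:
servo_tool([
  {"xyz": [0,-0.003,0],"twist": [0,0,0],"jaw": 0},
  {"xyz": [0,-0.009,0],"twist": [0,0,0],"jaw": 0},
  {"xyz": [0,-0.02,-0.002],"twist": [0,0,0],"jaw": 0},
  {"xyz": [0,-0.035,-0.005],"twist": [0,0,0],"jaw": 0},
  {"xyz": [0,-0.05,-0.02],"twist": [0,0,0],"jaw": 0},
  {"xyz": [0,-0.075,-0.05],"twist": [0,0,0],"jaw": 0},
  {"xyz": [0,-0.1,-0.08],"twist": [0,0,0],"jaw": 0},
  {"xyz": [0,-0.13,-0.1],"twist": [0,0,0],"jaw": 0},
  {"xyz": [0,-0.16,-0.11],"twist": [0,0,0],"jaw": 0},
  {"xyz": [0,-0.18,-0.11],"twist": [0,0,0],"jaw": 0},
  {"xyz": [0,-0.19,-0.11],"twist": [0,0,0],"jaw": 0},
  {"xyz": [0,-0.19,-0.11],"twist": [0,0,0],"jaw": 0},
])

```text
clock: 6.33
tcp_pos: [0.3947, 0.084, 0.1548]
orientation: [0.052, 0.865, 0.497, 0.029]
wrist_force: [-0.2, 0.6, -0.2]
finger_gap: -0.0001
```

```bash
cat >> h.py <<'E'
def topview(png):
    a=look('top');m=masks(a);print(cen(m['orange'],(320,175,375,220)),cen(m['purple'],(320,175,375,220)))
    pu=cen(m['purple'],(320,175,375,220))
    if pu: print('cap (same bias as at start) offset to ring',(plane(a,*pu[:2],.126)[:2]-[.57498-.57636,.0003]-RING).round(4))
    cv2.imwrite('pics/'+png,cv2.resize(a['color'][170:220,320:375,::-1],None,fx=10,fy=10,interpolation=0))
    s=env.get_state();print(s['clock'],s['tcp_pos'])
E
python3 - <<'E'
from h import *
topview('c5.png');rep()
E
```

```text
(np.float64(345.86206896551727), np.float64(197.20689655172413), 58) (np.float64(346.9736842105263), np.float64(192.31578947368422), 38)
cap (same bias as at start) offset to ring [-0.0025  0.0012]
6.3833 [0.39658512 0.08346356 0.15509837]
t 6.4333 tcp [0.3977 0.0831 0.1552] F [0.39 0.3  0.21] to ring: along 0.231 lat -0.0018
orange [306.18 183.72  57.  ] purple [305.49 168.03  37.  ]
foot shift from start [ 0.016  -0.0113] cap shift [ 0.018  -0.0103]
```

View pics/c5.png

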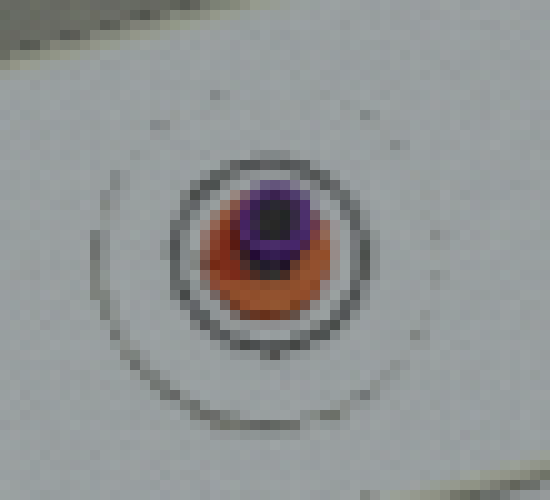

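The picture shows the orange foot (centre about (267,254) in the crop) wholly inside the black ring (centre about (270,254)), with a light gap all round. The cap estimate puts it about 3 mm off-centre, so the centring is good. Next is the button.

```bash
python3 - <<'E'
from h import *
s=env.get_state();t=s['tcp_pos'];print(t)
for z in (t[2],.09):print(totool(np.array([.502,-.1154,z])-t).round(4))
E
```

```text
[0.39772735 0.08307386 0.15520521]
[-0.1187  0.1888  0.0229]
[-0.1187  0.181   0.0876]
```

Call:
servo_tool([
  {"xyz": [-0.012,0.019,0.0023],"twist": [0.03,0,0],"jaw": 0},
  {"xyz": [-0.026,0.042,0.005],"twist": [0.06,0,0],"jaw": 0},
  {"xyz": [-0.04,0.064,0.0078],"twist": [0.09,0,0],"jaw": 0},
  {"xyz": [-0.054,0.086,0.0105],"twist": [0.12,0,0],"jaw": 0},
  {"xyz": [-0.068,0.108,0.013],"twist": [0.12,0,0],"jaw": 0},
  {"xyz": [-0.082,0.13,0.016],"twist": [0.12,0,0],"jaw": 0},
  {"xyz": [-0.096,0.152,0.0185],"twist": [0.12,0,0],"jaw": 0},
  {"xyz": [-0.108,0.172,0.021],"twist": [0.12,0,0],"jaw": 0},
  {"xyz": [-0.1187,0.1885,0.023],"twist": [0.12,0,0],"jaw": 0},
  {"xyz": [-0.1187,0.186,0.046],"twist": [0.12,0,0],"jaw": 0},
  {"xyz": [-0.1187,0.1835,0.067],"twist": [0.12,0,0],"jaw": 0},
  {"xyz": [-0.1187,0.1835,0.067],"twist": [0.12,0,0],"jaw": 0},
])

```text
clock: 7.43
tcp_pos: [0.4999, -0.1164, 0.1061]
orientation: [-0.003, 0.868, 0.496, -0.002]
wrist_force: [-1.3, 0.9, -0.3]
finger_gap: -0.0001
```

```bash
python3 - <<'E'
from h import *
rep();s=env.get_state();t=s['tcp_pos'];print(totool(np.array([.502,-.1154,.062])-t).round(4),rot(s['orientation'])[:,2])
b=look('side');cv2.imwrite('pics/c6.png',cv2.resize(b['color'][135:215,280:370,::-1],None,fx=6,fy=6,interpolation=0))
E
```

```text
t 7.4833 tcp [ 0.5003 -0.1161  0.108 ] F [-0.66  0.24  0.33] to ring: along 0.0419 lat 0.1183
orange [306.18 183.72  57.  ] purple [305.55 168.11  38.  ]
foot shift from start [ 0.016  -0.0113] cap shift [ 0.0178 -0.0098]
[0.0015 0.0014 0.046 ] [-0.00518785  0.00200672 -0.99998453]
```

View pics/c6.png

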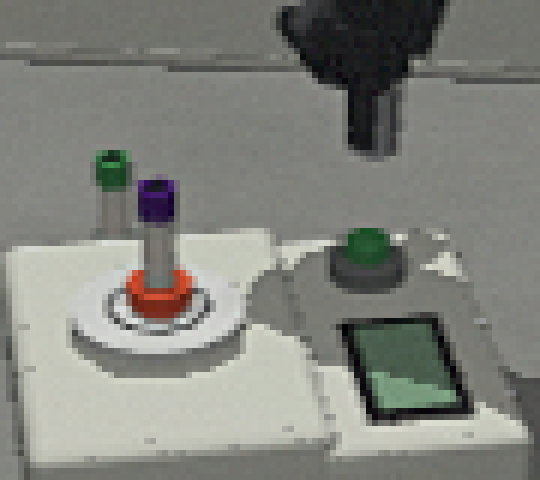

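The side view shows the tube upright with its foot (160,300) inside the ring, and the fingertip right above the green button (367,245). Pressing.

Call:
servo_tool([
  {"xyz": [0.001,0.001,0.015],"twist": [0,0,0],"jaw": 0},
  {"xyz": [0.001,0.001,0.03],"twist": [0,0,0],"jaw": 0},
  {"xyz": [0.001,0.001,0.04],"twist": [0,0,0],"jaw": 0},
  {"xyz": [0.001,0.001,0.045],"twist": [0,0,0],"jaw": 0},
  {"xyz": [0.001,0.001,0.048],"twist": [0,0,0],"jaw": 0},
  {"xyz": [0.001,0.001,0.051],"twist": [0,0,0],"jaw": 0},
  {"xyz": [0.001,0.001,0.053],"twist": [0,0,0],"jaw": 0},
  {"xyz": [0.001,0.001,0.054],"twist": [0,0,0],"jaw": 0},
  {"xyz": [0.001,0.001,0.055],"twist": [0,0,0],"jaw": 0},
  {"xyz": [0.001,0.001,0.055],"twist": [0,0,0],"jaw": 0},
  {"xyz": [0.001,0.001,0.055],"twist": [0,0,0],"jaw": 0},
])

```text
clock: 8.45
tcp_pos: [0.5033, -0.1152, 0.0562]
orientation: [0.0, 0.868, 0.497, 0.0]
wrist_force: [-0.7, 0.9, 4.0]
finger_gap: 0.0005
```

```bash
python3 - <<'E'
from h import *
rep()
E
```

```text
t 8.5 tcp [ 0.5033 -0.1152  0.0561] F [-0.33  0.38  3.44] to ring: along 0.0397 lat 0.116
orange [306.18 183.72  57.  ] purple [305.55 168.11  38.  ]
foot shift from start [ 0.016  -0.0113] cap shift [ 0.0178 -0.0098]
```

Call:
servo_tool([
  {"xyz": [0,0,0.0008],"twist": [0,0,0],"jaw": 0},
  {"xyz": [0,0,0.0015],"twist": [0,0,0],"jaw": 0},
  {"xyz": [0,0,0.0015],"twist": [0,0,0],"jaw": 0},
])

```text
clock: 8.75
tcp_pos: [0.5034, -0.1153, 0.0558]
orientation: [0.001, 0.868, 0.497, 0.0]
wrist_force: [-3.5, 1.9, 14.6]
finger_gap: -0.0001
```

Call:
servo_tool([
  {"xyz": [0,0,-0.004],"twist": [0,0,0],"jaw": 0},
  {"xyz": [0,0,-0.01],"twist": [0,0,0],"jaw": 0},
  {"xyz": [0,-0.002,-0.025],"twist": [0,0,0],"jaw": 0},
  {"xyz": [0,-0.01,-0.045],"twist": [0,0,0],"jaw": 0},
  {"xyz": [0,-0.03,-0.07],"twist": [0,0,0],"jaw": 0},
  {"xyz": [0,-0.06,-0.09],"twist": [0,0,0],"jaw": 0},
  {"xyz": [0,-0.09,-0.1],"twist": [0,0,0],"jaw": 0},
  {"xyz": [0,-0.11,-0.1],"twist": [0,0,0],"jaw": 0},
  {"xyz": [0,-0.12,-0.1],"twist": [0,0,0],"jaw": 0},
  {"xyz": [0,-0.12,-0.1],"twist": [0,0,0],"jaw": 0},
  {"xyz": [0,-0.12,-0.1],"twist": [0,0,0],"jaw": 0},
  {"xyz": [0,-0.12,-0.1],"twist": [0,0,0],"jaw": 0},
])

```text
clock: 9.75
tcp_pos: [0.4006, -0.0551, 0.154]
orientation: [0.0, 0.868, 0.497, 0.0]
wrist_force: [0.5, 0.5, 0.3]
finger_gap: 0.0004
```

```bash
python3 - <<'E'
from h import *
topview('c7.png');rep()
b=look('side');print('btn',cen(masks(b)['green'],(325,165,355,188)),'before 340.95 175.57 37')
E
```

```text
(np.float64(345.8135593220339), np.float64(197.15254237288136), 59) (np.float64(346.94871794871796), np.float64(192.33333333333334), 39)
cap (same bias as at start) offset to ring [-0.0025  0.0012]
9.8 [ 0.40058541 -0.05515424  0.15395103]
t 9.85 tcp [ 0.4004 -0.0551  0.1538] F [ 0.28 -0.26 -0.39] to ring: along 0.1589 lat 0.1161
orange [306.18 183.72  57.  ] purple [305.55 168.11  38.  ]
foot shift from start [ 0.016  -0.0113] cap shift [ 0.0178 -0.0098]
btn (np.float64(340.8611111111111), np.float64(175.52777777777777), 36) before 340.95 175.57 37
```

The button bottomed out (14.6 N at z = 55.8 mm) and is up again, and the tube hasn't moved. Handing in.

```bash
python3 -c "
from workcell import env
print(env.hand_in())"
```

```text
the job is handed in; nothing more can be done
None
```

I pushed the tube about 20 mm with the shut fingertip, low on its foot, until the whole foot stood inside the black ring. I then backed off, pressed the green button and released it, and handed the job in at about 10 s on the robot's clock.

- **Tube:** it looks upright. The top camera puts it about 2.8 mm from the pan's centre. The side camera suggests 2–4 mm, so the two disagree slightly, but both are under 6 mm. Its position did not change while the button was pressed.
- **Button:** it bottomed out, with the fingertip at z = 55.8 mm and 14.6 N on the wrist. Afterwards its image was back where it started.
- **Not checked:** I made no separate measurement of the bystanders. The arm did not come near them, and I saw no unexpected contact forces.

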